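# Show the asked-for rod-end fitting to the inspection camera

## Task

See which fitting lies as the sample on the white pad, take the fitting of that same kind out of the sorting tray, and hold it up in the air to the inspection camera: its working end (stud, fork or eye) pointing straight into the lens along the lens's sloping line of sight, with the tip at the camera's focus point. Finish while still holding it there, steady; touch neither the camera nor its stand, and leave the other fittings, the samples and everything else where they lie.

Things in the scene. Friction and masses are not known exactly. Their poses are not given: they have to be found in the camera images.
- stud_center (a point): Fitting with a stud: plain steel, square body 24 x 24 x 45 mm, a round stud 12 mm diameter, 25 mm long on one end (overall 70 mm, shortest); 0.23 kg. Lies level in the tray; grip across the 24 mm sides. This point: balance point, on the long axis, 12 mm above the underside. x axis: along the part to its working end; z: up as it lies. The square body reaches 26 mm behind and 19 mm ahead of this point, the tip 44 mm ahead.
- stud_tip (a point): Middle of the tip of the working end of the stud fitting in the tray, 44 mm ahead of stud_center on the long axis; same axes.
- fork_center (a point): Fitting with a fork: plain steel, square body 24 x 24 x 60 mm, two upright prongs 30 mm long, 7 mm thick, 10 mm slot between (overall 90 mm); 0.35 kg. Lies level in the tray; grip across the 24 mm sides. This point: balance point, on the long axis, 12 mm above the underside. x axis: along the part to its working end; z: up as it lies. The square body reaches 40 mm behind and 20 mm ahead of this point, the tip 50 mm ahead.
- fork_tip (a point): Middle of the tip of the working end of the fork fitting in the tray, 50 mm ahead of fork_center on the long axis; same axes.
- eye_center (a point): Fitting with an eye: plain steel, square body 24 x 24 x 75 mm, flat level tongue 40 mm long, 24 wide, 10 thick with a hole (overall 115 mm, longest); 0.41 kg. Lies level in the tray; grip across the 24 mm sides. This point: balance point, on the long axis, 12 mm above the underside. x axis: along the part to its working end; z: up as it lies. The square body reaches 48 mm behind and 27 mm ahead of this point, the tip 67 mm ahead.
- eye_tip (a point): Middle of the tip of the working end of the eye fitting in the tray, 67 mm ahead of eye_center on the long axis; same axes.
- sample_stud_center (a point): Sample, same shape and size as the stud fitting (balance point, half-way up, x axis to the working end). One of the three samples lies on the white pad; the other two lie in the sample box. To be left where it lies.
- sample_fork_center (a point): Sample, same shape and size as the fork fitting (balance point, half-way up, x axis to the working end). One of the three samples lies on the white pad; the other two lie in the sample box. To be left where it lies.
- sample_eye_center (a point): Sample, same shape and size as the eye fitting (balance point, half-way up, x axis to the working end). One of the three samples lies on the white pad; the other two lie in the sample box. To be left where it lies.
- pad: White plastic pad, 70 (x) by 150 (y) mm, 4 mm thick, lying flat beyond the tray, right of the camera. The sample lying on it, near its middle, shows the kind that is asked for. Origin: centre of the underside.
- sample_box: khaki open box 140 (x) by 190 (y) mm, 24 mm high, near the left of the bench, nearer the robot than the camera, with the two samples that are not asked for. Origin: centre of the underside.
- tray: Large low sheet-steel sorting tray, 240 (x) by 420 (y) mm, walls 26 mm high and 4 mm thick, floor top 4 mm above the bench; fixed. It holds the three fittings, side by side along its length, and a loose nut and collar. Origin: centre of the underside.
- camera_head: Inspection camera (grey box, black lens 34 mm diameter) on a stand left of the pad, fixed. Origin: centre of the lens's front face, 205 mm above the bench. It looks along its own -x axis, roughly towards the robot and 25 degrees downward; x axis: from the focus point up into the lens; y: level. Head, post and foot are behind the lens.
- focus (a point): Focus point of the inspection camera: a point in the air on the lens axis, 120 mm straight out from the lens front, 154 mm above the bench, exactly above the centre of the round black rubber spot (60 mm diameter, 4 mm high) in front of the stand. Same axes as the camera head.
- nut: Loose hexagon nut 38 mm across corners, 16 mm high, in the tray; a bystander, to be left alone. Origin: underside centre.
- collar: Loose steel collar 36 mm diameter, 14 mm high, in the tray; a bystander, to be left alone. Origin: underside centre.
- wrench: Wrench lying on the bench beyond the tray, to the right; a bystander, to be left alone. Origin: underside of the middle.
- oil_can: Dark can, 56 mm diameter, 130 mm tall, on the left of the bench; a bystander, to be left alone. Origin: underside centre.
- carton: Blue carton 90 x 60 x 45 mm, right of the tray; a bystander, to be left alone. Origin: underside centre.
- bar_stub: Upright steel bar stub, 40 mm diameter, 50 mm tall, right of the tray; a bystander, to be left alone. Origin: underside centre.
- stand: Stand of the inspection camera, carrying the camera head: 110 mm square steel foot behind the lens, post, and a flat 30 mm wide strip out to the round rubber spot. Origin: on the bench, 30 mm behind the lens front (level) and 139 mm behind the focus point; its -x axis points the way the camera faces, level.

How it is judged:
On the way:
1. the fitting of the asked-for kind is lifted out of the tray in the gripper (((horizontal distance between sample_stud_center and pad below 0.06 m and height (world z) of stud_center above 0.06 m and contact force between stud and the fingers above 1 N) or (horizontal distance between sample_fork_center and pad below 0.06 m and height (world z) of fork_center above 0.06 m and contact force between fork and the fingers above 1 N) or (horizontal distance between sample_eye_center and pad below 0.06 m and height (world z) of eye_center above 0.06 m and contact force between eye and the fingers above 1 N))), for 0.2 s.
At the end, for the whole second after the job is handed in: The fitting of the kind on the pad is held by the fingers in the air, at rest (below 20 mm/s and 0.2 rad/s), the tip of its working end within 18 mm of the focus point, its long axis within 0.2 rad (11 degrees) of the lens axis, working end towards the lens (((horizontal distance between sample_stud_center and pad below 0.06 m and distance between stud_tip and focus below 0.018 m and angle between the x axis of stud_center and the x axis of camera_head, either way round below 0.2 rad and x of stud_center in the frame of camera_head below -0.14 m and contact force between stud and the fingers above 1 N and linear speed of stud below 0.02 m/s and angular speed of stud below 0.2 rad/s) or (horizontal distance between sample_fork_center and pad below 0.06 m and distance between fork_tip and focus below 0.018 m and angle between the x axis of fork_center and the x axis of camera_head, either way round below 0.2 rad and x of fork_center in the frame of camera_head below -0.14 m and contact force between fork and the fingers above 1 N and linear speed of fork below 0.02 m/s and angular speed of fork below 0.2 rad/s) or (horizontal distance between sample_eye_center and pad below 0.06 m and distance between eye_tip and focus below 0.018 m and angle between the x axis of eye_center and the x axis of camera_head, either way round below 0.2 rad and x of eye_center in the frame of camera_head below -0.14 m and contact force between eye and the fingers above 1 N and linear speed of eye below 0.02 m/s and angular speed of eye below 0.2 rad/s))); the arm keeps its last pose, push and grip.
It fails at once if a fitting of another kind than the sample on the pad is moved (more than 30 mm) ((horizontal distance between sample_stud_center and pad below 0.06 m and distance of any of fork_center, eye_center from where it was at the start of the episode above 0.03 m) or (horizontal distance between sample_fork_center and pad below 0.06 m and distance of any of stud_center, eye_center from where it was at the start of the episode above 0.03 m) or (horizontal distance between sample_eye_center and pad below 0.06 m and distance of any of stud_center, fork_center from where it was at the start of the episode above 0.03 m)).
It fails at once if a sample is moved (more than 20 mm) (distance of any of sample_stud_center, sample_fork_center, sample_eye_center from where it was at the start of the episode above 0.02 m).
It fails at once if the camera or its stand is touched (more than 2 N) (contact force between stand and the arm above 2 N or contact force between stand and the fingers above 2 N or contact force between stand and stud above 2 N or contact force between stand and fork above 2 N or contact force between stand and eye above 2 N).
It fails at once if a bystander is moved (more than 30 mm) (distance of any of nut, collar, wrench, oil_can, carton, bar_stub from where it was at the start of the episode above 0.03 m).
It also fails if it takes over 40 s, if anything falls off the work surface, if the arm or the gripper's body presses on something with over 40 N, if the wrist force passes 120 N, or if a joint passes its speed limit or range.

## Robot

A 6-joint arm with a two-finger parallel gripper is mounted at the origin on the work surface. World frame = base frame: x ahead of the robot, y to its left, z up, the work surface at z = 0. Lengths are in m, angles in rad, forces in N, time in s.
With the tool pointing down it reaches from about 0.25 to 0.85 m from the base axis. Payload 12.5 kg.
Tool frame: the origin (TCP) lies midway between the tips of the shut fingers; the grasp point (between the pads) lies 19 mm behind it; y points along the fingers, z is the direction in which the jaws open and shut, and the axes are right-handed (so a half turn about y gives the same grasp; the last joint's range is limited). The gripper opens to 93 mm and grips with 3 to 60 N. Pads are 15 mm wide; open, the fingers measure 128 mm over their backs; the gripper's body (75 mm by 188 mm) begins 65 mm behind the grasp point.
Start: joints at [-1.337, 0.351, 1.652, -0, 1.139, -0.085], TCP at [0.172, -0.522, 0.219] pointing down, gripper open.
Joint ranges: [-2.75, 2.75], [-0.79, 2.1], [0.01, 2.65], [-1.57, 4.71], [0.07, 3.14], [-2.87, 2.87]. Speed limits (rad/s): [2.22, 2.22, 2.79, 3.14, 3.14, 3.14].

## Interface

Orientations are given as a rotation vector (axis times angle).
In Python, from cell import sensors, read_camera, camera_info, sign_off, find_in gives the robot as it stands. The module is installed in compiled form; this text tells all that it offers.
- The arm moves only by the shell command python3 -m handwheel 'ROWS' [FORCE]. ROWS is JSON, a list of rows, each a list of 5 numbers: the shift along the tool's x, y, z in m, then the turn about the tool's y in rad, then the closure in counts, from 0 (fully open) to 255 (shut). In form: [[x, y, z, twist, jaw], ...]. A call has 1 to 10 rows; each row is the pose to reach, as a shift and turn from the pose commanded when the call began, along the tool's axes at that moment; what a row does not reach only later rows make up. A row lasts 1/8 s, in which the tool goes at most 62.5 mm and 10.7 degrees, less where a joint would pass 70% of its speed; a pose out of reach is approached as far as the arm can. A call with a gripper value outside its range is refused whole. The fingers move at their own pace and stop on an object; FORCE is the grip in N (left out, the last holds). Time passes only in rows, so rows that repeat a pose let the fingers close. It gives the time, the measured TCP pose, the force and the opening at its end, in the units of the state.
- sensors.get_obs(): the state, without advancing time (a new reading comes with each control period).
- read_camera(name): name is "side" or "top"; returns (picture, depth): 400x640x3 uint8, red, green, blue; 400x640 float32, m along the optical axis (not along the pixel's ray), 0 where there is no reading.
- camera_info(name): a dict with "camera_matrix" (3x3 intrinsics, pixels), "cam_to_world" (4x4, takes a point from camera to world coordinates). Camera axes: x right, y up, looking along -z (the intrinsics and any distortion apply to the point x, -y, -z); pixel columns grow to the right and rows downward; lengths in m; the calibration is good to about 2 mm. A picture is of the moment at which its call begins. camera_info takes no time and is no camera call.
- sign_off(): hands the job in, once; it reports no verdict.
Trained networks look in the newest picture that a camera, given by its name, has taken for a name from the list of things; names that differ only in an ending like _2 or _b are one class to them, and where a whole thing is asked for, a point or a joint stands for the part that bears it (a point fixed in the world has none). Each returns a list of dicts, best first, with "p" (0 to 1); they miss things now and then, are a little off and sometimes report something else, mostly with a low value. They report only what shows in the picture. A call takes as long as a camera call.
- find_in(camera, label): "at" ([x, y, z] in m, in world coordinates, good to about 4 mm: the middle of the surface that is visible of it).
The state is a dict: "t": time; "joint_pos": joint angles; "joint_velocities": joint speeds; "joint_torque": joint torques, N m; "eef_pos": TCP position; "eef_rot": TCP orientation; "contact_force": force on the tool from outside, world axes, zero at the start; "moment": the same for the moment, N m; "grip_width": opening from 0.0 (shut) to 1.0 (fully open).
Only numpy, scipy, OpenCV 4.12 (cv2) and the standard library are available. Lean on these libraries where they do the work, as an engineer would, in place of code of your own. Each camera call takes 0.05 s, during which the arm holds its last target.

## Working session

There is one attempt and no reset: what is moved stays moved. The work goes in short steps, Python scripts to look and compute and a shell command to move; the robot and the scene stay as the last step left them, time stands still between calls to the robot, and variables do not carry over. Pictures are saved under pics/ and viewed, and the job is handed in when it is done.

```bash
mkdir -p pics; ls
python3 - <<'E'
from cell import *
import cv2, numpy as np
o=sensors.get_obs(); print({k:np.round(v,3).tolist() for k,v in o.items()})
for n in ("top","side"):
    p,d=read_camera(n); cv2.imwrite(f"pics/{n}0.png",p[:,:,::-1]); np.save(f"{n}0.npy",d)
    i=camera_info(n); print(n,np.round(i["camera_matrix"],1).tolist(),np.round(i["cam_to_world"],3).tolist(),list(i))
E
```

```text
pics
{'t': 0.0, 'joint_pos': [-1.337, 0.351, 1.652, 0.0, 1.139, -0.085], 'joint_velocities': [0.001, 0.0, 0.0, -0.001, -0.001, -0.001], 'joint_torque': [-0.0, -49.732, -28.526, 0.07, 0.026, -0.0], 'eef_pos': [0.172, -0.522, 0.218], 'eef_rot': [-0.33, 2.05, -2.048], 'contact_force': [0.76, 0.429, 0.451], 'moment': [-0.008, 0.038, -0.04], 'grip_width': 1.001}
top [[399.9, 0.0, 318.6], [0.0, 399.9, 200.7], [0.0, 0.0, 1.0]] [[-0.007, 0.995, -0.098, 0.443], [-1.0, -0.005, 0.028, 0.004], [0.027, 0.098, 0.995, 1.397], [0.0, 0.0, 0.0, 1.0]] ['camera_matrix', 'cam_to_world']
side [[436.9, 0.0, 320.3], [0.0, 436.9, 200.4], [0.0, 0.0, 1.0]] [[0.838, 0.397, -0.373, 0.069], [-0.545, 0.586, -0.6, -0.817], [-0.02, 0.706, 0.707, 1.101], [0.0, 0.0, 0.0, 1.0]] ['camera_matrix', 'cam_to_world']
```

View pics/top0.png

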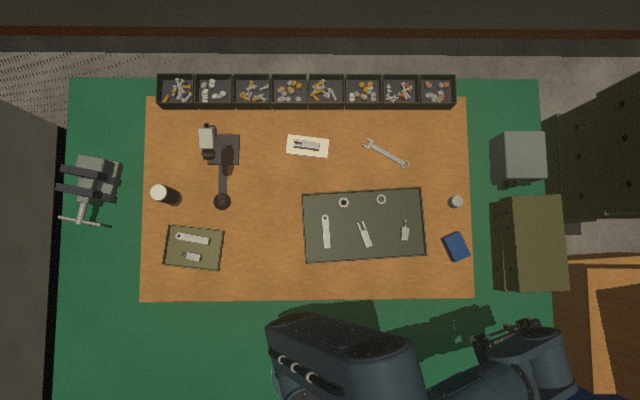

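View pics/side0.png

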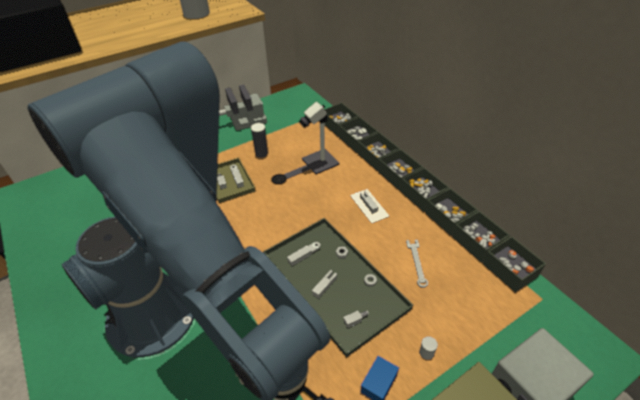

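```bash
python3 - <<'E'
import cv2, numpy as np
t=cv2.imread("pics/top0.png"); s=cv2.imread("pics/side0.png")
def crop(im,x,y,w,h,W,H): return cv2.resize(im[y:y+h,x:x+w],(W,H),interpolation=cv2.INTER_CUBIC)
a=crop(t,280,130,60,35,400,233); b=crop(t,160,222,70,50,400,286)
c=crop(t,300,185,130,80,400,246); d=crop(s,340,180,60,45,400,300)
z=np.zeros((600,800,3),np.uint8)
z[:233,:400]=a; z[:286,400:]=b; z[290:536,:400]=c; z[290:590,400:]=d
cv2.imwrite("pics/zoom0.png",z)
E
python3 - <<'E'
from cell import *
import numpy as np
for n in ("sample_stud_center","sample_fork_center","sample_eye_center","fork_center","stud_center","eye_center","pad","focus","camera_head","stand","tray"):
    for c in ("top",):
        r=find_in(c,n); print(n,c,[(np.round(x["at"],3).tolist(),round(x["p"],2)) for x in r[:4]])
print(sensors.get_obs()["t"])
E
```

```text
sample_stud_center top [([0.4, 0.395, 0.033], 0.64)]
sample_fork_center top [([0.775, 0.002, 0.025], 0.48)]
sample_eye_center top [([0.419, -0.499, 0.046], 0.55), ([0.453, 0.389, 0.028], 0.52)]
fork_center top [([0.458, -0.19, 0.026], 0.54)]
stud_center top []
eye_center top [([0.474, -0.062, 0.033], 0.74), ([0.421, 0.392, 0.003], 0.68), ([0.773, 0.001, 0.007], 0.52)]
pad top [([0.769, -0.001, 0.006], 0.81)]
focus top [([0.736, 0.296, 0.244], 0.68)]
camera_head top [([0.733, 0.295, 0.245], 0.96)]
stand top [([0.731, 0.293, 0.012], 0.96)]
tray top [([0.503, -0.198, 0.005], 0.77)]
0.65
```

View pics/zoom0.png

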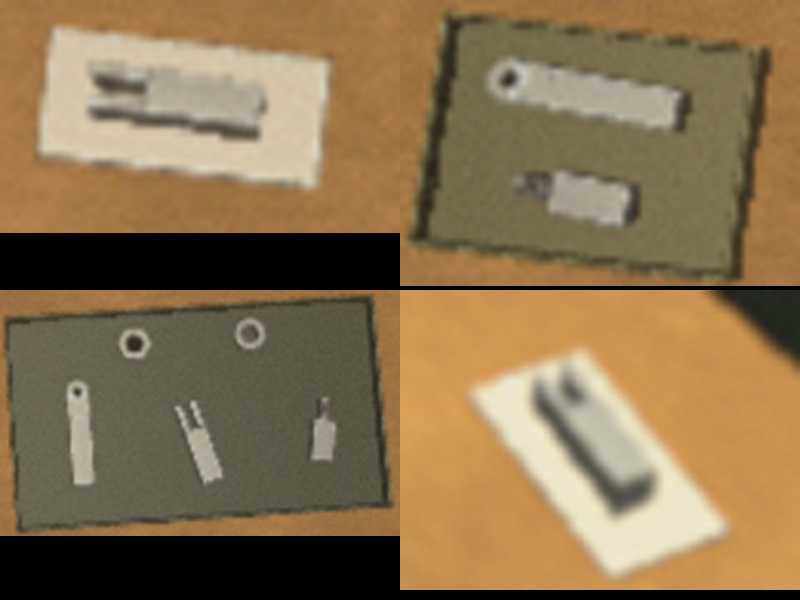

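```bash
cat > h.py <<'E'
import numpy as np, cv2
from cell import camera_info, sensors
def cloud(n,d):
    i=camera_info(n); K=np.array(i["camera_matrix"]); T=np.array(i["cam_to_world"])
    v,u=np.mgrid[:d.shape[0],:d.shape[1]]
    X=np.stack([(u-K[0,2])/K[0,0]*d,-(v-K[1,2])/K[1,1]*d,-d],-1)
    return X@T[:3,:3].T+T[:3,3]
def plane(n,u,v,z):
    i=camera_info(n); K=np.array(i["camera_matrix"]); T=np.array(i["cam_to_world"])
    r=T[:3,:3]@np.array([(u-K[0,2])/K[0,0],-(v-K[1,2])/K[1,1],-1]); return T[:3,3]+r*(z-T[2,3])/r[2]
def obs():
    o=sensors.get_obs(); return {k:np.round(v,4).tolist() for k,v in o.items()}
E
python3 - <<'E'
from h import *
from scipy.spatial.transform import Rotation as R
for n in ("top","side"):
    d=np.load(n+"0.npy"); im=cv2.imread(f"pics/{n}0.png").astype(int); P=cloud(n,d)
    tr=P[(abs(P[...,0]-.50)<.09)&(abs(P[...,1]+.26)<.03)]; print(n,"tray z med",np.median(tr[:,2]))
    m=(abs(P[...,0]-.46)<.07)&(abs(P[...,1]+.185)<.045)&(d>0)&(im.min(2)>105)
    Q=P[m]; top=Q[Q[:,2]>.018]
    print("n",m.sum(),"z",np.percentile(Q[:,2],[5,50,95]).round(4))
    r=cv2.minAreaRect((Q[:,:2]*1000).astype(np.float32)); print("rect",r)
    vv,uu=np.nonzero(m); print(uu.min(),uu.max(),vv.min(),vv.max())
    # bright-pixel plane projection at z=0.028
    W=np.array([plane(n,u,v,.028)[:2] for u,v in zip(uu,vv)])
    print("rect plane",cv2.minAreaRect((W*1000).astype(np.float32)))
    c=W.mean(0); e=np.linalg.svd(W-c)[2][0]; e*=np.sign(e[0]); pr=(W-c)@e
    print("mean",c.round(4),"ang",np.degrees(np.arctan2(e[1],e[0])).round(2),"ext",pr.min().round(4),pr.max().round(4), "tip",(c+e*pr.max()).round(4),"rear",(c+e*pr.min()).round(4))
# spot
d=np.load("top0.npy"); P=cloud("top",d); im=cv2.imread("pics/top0.png")
cv2.imwrite("pics/cam0.png",cv2.resize(im[115:215,185:255],(560,800),interpolation=cv2.INTER_CUBIC)[:600*1+200:][:800])
cv2.imwrite("pics/cam0.png",cv2.resize(im[115:215,180:260],(480,600),interpolation=cv2.INTER_CUBIC))
s=cv2.imread("pics/side0.png"); cv2.imwrite("pics/cam1.png",cv2.resize(s[95:195,260:350],(540,600),interpolation=cv2.INTER_CUBIC))
print(R.from_rotvec(obs()["eef_rot"]).as_matrix().round(3))
E
```

```text
top tray z med 0.002468114946739264
n 159 z [0.0203 0.026  0.0308]
rect ((461.04949951171875, -192.7897491455078), (91.78404235839844, 27.16948890686035), 20.633686065673828)
357 371 221 247
rect plane ((461.34893798828125, -190.7283477783203), (90.03675842285156, 23.846235275268555), 19.74901008605957)
mean [ 0.4579 -0.192 ] ang 18.74 ext -0.0414 0.0489 tip [ 0.5041 -0.1763] rear [ 0.4187 -0.2053]
side tray z med 0.0038551537514970313
n 229 z [0.0038 0.0271 0.0311]
rect ((466.0877685546875, -188.39553833007812), (103.14178466796875, 38.57061004638672), 18.0902156829834)
312 336 270 294
rect plane ((460.6280822753906, -195.55499267578125), (91.27421569824219, 27.802473068237305), 18.869361877441406)
mean [ 0.4576 -0.1967] ang 18.5 ext -0.0424 0.0489 tip [ 0.504  -0.1812] rear [ 0.4174 -0.2102]
[[-0.95   0.     0.313]
 [-0.313  0.    -0.95 ]
 [-0.    -1.     0.   ]]
```

View pics/cam0.png

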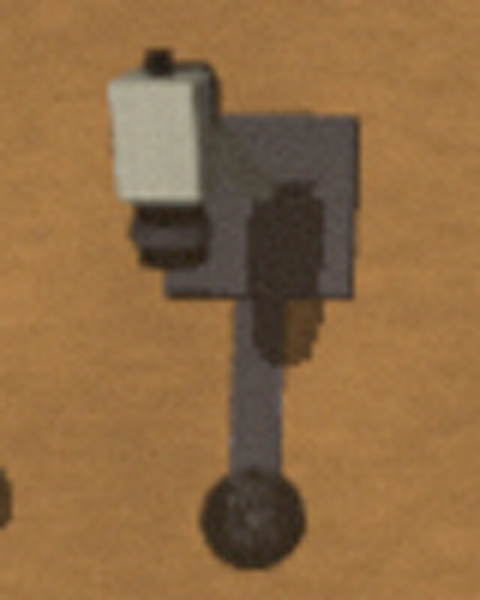

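View pics/cam1.png

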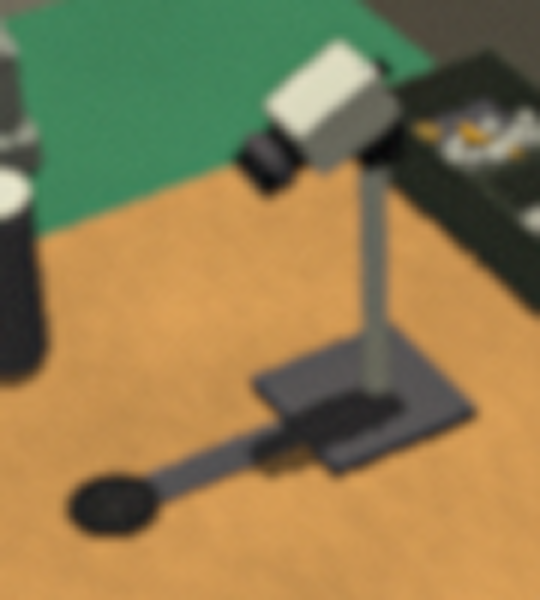

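Run:
```python
from h import *
f=lambda x,y:(180+x/6-.42,115+y/6-.42)
g=lambda x,y:(260+x/6-.42,95+y/6-.42)
s=plane("top",*f(253,518),.004); s2=plane("side",*g(113,505),.004); print("spot",s,s2)
a=plane("top",*f(165,297),.006);b=plane("top",*f(353,297),.006);c=plane("top",*f(357,117),.006)
print(a,b,c,"sizes",np.linalg.norm(b-a),np.linalg.norm(c-b)); 
print("edge-normal ang",np.degrees(np.arctan2(-(b-a)[0],(a-b)[1])), "side edge", np.degrees(np.arctan2((c-b)[1],(c-b)[0])))
print("strip ang",[np.degrees(np.arctan2(*(plane("top",*f(258,305),.004)-s)[1::-1]))])
fc=(a+c)/2; print("foot c",fc, np.degrees(np.arctan2(*(fc-s)[1::-1])),np.linalg.norm(fc-s))
# side foot corners
q=[plane("side",*g(*p),.008) for p in ((252,383),(338,472),(474,410))]
print("side foot",q); fc=(q[0]+q[2])/2; print(fc,np.degrees(np.arctan2(*(fc-s2)[1::-1])),np.linalg.norm(fc-s2))
# lens/head cloud
for n in("top","side"):
    P=cloud(n,np.load(n+"0.npy")); m=(abs(P[...,0]-.7)<.15)&(abs(P[...,1]-.28)<.08)&(P[...,2]>.15)
    Q=P[m]; print(n,m.sum(),Q.mean(0),Q.min(0),Q.max(0))
```

```text
spot [0.58024927 0.30196332 0.004     ] [0.57975975 0.29696519 0.004     ]
[0.70986498 0.35467882 0.006     ] [0.70964638 0.24554221 0.006     ] [0.81716869 0.24451927 0.006     ] sizes 0.10913682731130611 0.1075271691693672
edge-normal ang 0.11475839884772282 side edge -0.5450816920765181
strip ang [np.float64(-0.3952099237862311)]
foot c [0.76351683 0.29959904 0.006     ] -0.7391136815831458 0.1832937189529899
side foot [array([0.71094666, 0.34540342, 0.008     ]), array([0.71015083, 0.24002251, 0.008     ]), array([0.81489537, 0.24128238, 0.008     ])]
[0.76292102 0.2933429  0.008     ] -1.1329634289561172 0.1832407484520723
top 542 [0.73489426 0.2967228  0.23945837] [0.68358054 0.27815422 0.15476468] [0.78893967 0.3211015  0.26375019]
side 482 [0.74027177 0.28449576 0.22573791] [0.68258066 0.26696265 0.15087284] [0.79056032 0.31530873 0.26352368]
```

```bash
cat >> h.py <<'E'
from scipy.spatial.transform import Rotation as R
def delta(target,yaw=None):
    o=sensors.get_obs(); M=R.from_rotvec(o["eef_rot"]).as_matrix()
    dl=M.T@(np.array(target)-o["eef_pos"]); x=-M[:,0]; cur=np.degrees(np.arctan2(x[1],x[0]))
    print("pos",np.round(o["eef_pos"],4),"yaw(-x)",cur.round(2),"shift",dl.round(4),"twist",None if yaw is None else np.round(np.radians(cur-yaw),4),"t",round(o["t"],3),"F",np.round(o["contact_force"],2),"w",np.round(o["grip_width"],3))
E
python3 -c "
from h import *
delta([.480,-.186,.12],19.2)"
```

```text
pos [ 0.1724 -0.5223  0.2186] yaw(-x) 18.27 shift [-0.3975  0.0987 -0.2229] twist -0.0163 t 0.65 F [-0.33 -0.44 -0.63] w 1.001
```

```bash
python3 -m handwheel '[[-0.05,0.0,-0.028,-0.016,40],[-0.1,0.0,-0.056,-0.016,80],[-0.15,0.01,-0.084,-0.016,100],[-0.2,0.02,-0.112,-0.016,100],[-0.25,0.04,-0.14,-0.016,100],[-0.3,0.06,-0.168,-0.016,100],[-0.35,0.08,-0.196,-0.016,100],[-0.385,0.095,-0.216,-0.016,100],[-0.3975,0.0987,-0.2229,-0.0163,100],[-0.3975,0.0987,-0.2229,-0.0163,100]]' 6
python3 - <<'E'
from h import *
delta([.480,-.186,.008],19.2)
from cell import *
for n in("top","side"):
    p,d=read_camera(n); cv2.imwrite(f"pics/{n}1.png",p[:,:,::-1])
t=cv2.imread("pics/top1.png")[160:290,270:450]; s=cv2.imread("pics/side1.png")[200:360,220:420]
z=np.zeros((600,800,3),np.uint8); z[:289,:400]=cv2.resize(t,(400,289)); z[:320,400:]=cv2.resize(s,(400,320)); cv2.imwrite("pics/z1.png",z)
E
```

```text
t: 1.9
eef_pos: [0.4801, -0.1861, 0.1201]
eef_rot: [-0.346, 2.039, -2.039]
contact_force: [-1.0, 0.6, -0.4]
grip_width: 0.606
pos [ 0.4801 -0.1861  0.1201] yaw(-x) 19.26 shift [ 1.000e-04  1.121e-01 -1.000e-04] twist 0.001 t 1.9 F [-1.01  0.63 -0.36] w 0.606
```

View pics/z1.png

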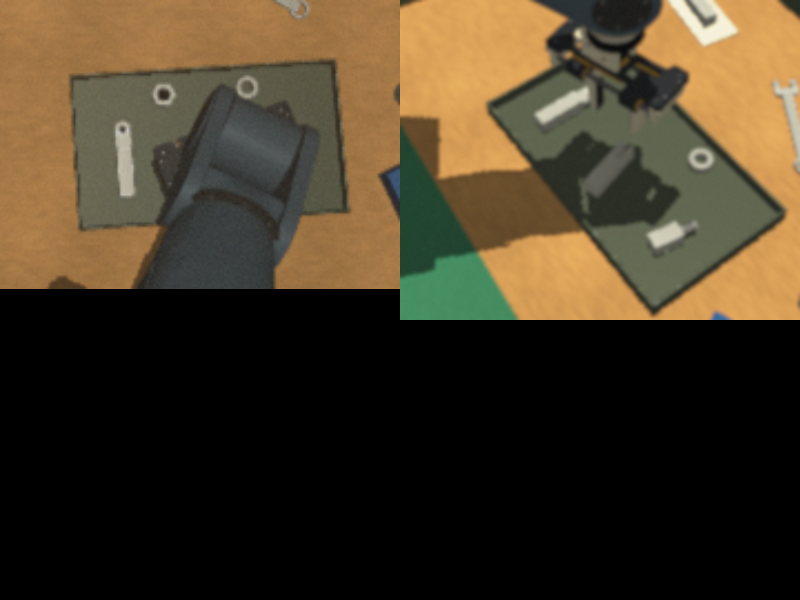

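```bash
python3 -m handwheel '[[0,0.04,0,0,100],[0,0.08,0,0,100],[0,0.105,0,0,100],[0,0.112,0,0,100],[0,0.112,0,0,150],[0,0.112,0,0,220],[0,0.112,0,0,255],[0,0.112,0,0,255],[0,0.112,0,0,255],[0,0.112,0,0,255]]' 6
python3 - <<'E'
from h import *
delta([.480,-.186,.008],19.2)
from cell import *
for n in("side",):
    p,d=read_camera(n); cv2.imwrite(f"pics/{n}2.png",cv2.resize(p[230:330,260:380,::-1],(720,600)))
E
```

```text
t: 3.25
eef_pos: [0.4804, -0.1862, 0.0085]
eef_rot: [-0.345, 2.039, -2.04]
contact_force: [-0.3, -0.2, 6.5]
grip_width: 0.256
pos [ 0.4804 -0.1862  0.0085] yaw(-x) 19.22 shift [ 0.0003  0.0005 -0.0003] twist 0.0003 t 3.25 F [-0.29 -0.24  6.5 ] w 0.256
```

View pics/side2.png

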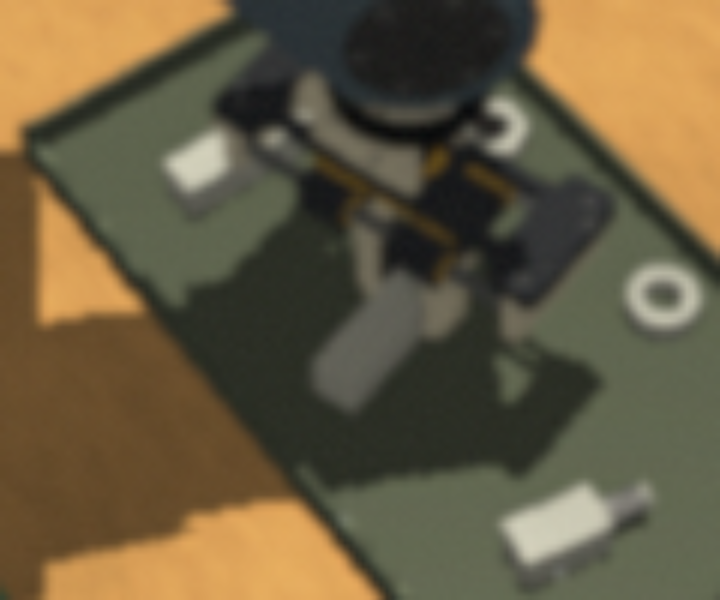

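```bash
python3 -m handwheel '[[0.001,-0.004,0,0,255],[0.002,-0.008,0,0,255],[0.0035,-0.012,0,0,255],[0.005,-0.016,0,0,255],[0.007,-0.019,0,0,255],[0.009,-0.023,0,0,255],[0.012,-0.027,0,0,255],[0.012,-0.027,0,0,255]]' 6
python3 - <<'E'
from h import *
delta([.480,-.186,.008],19.2)
from cell import *
for n in("side",):
    p,d=read_camera(n); np.save("side3.npy",d); cv2.imwrite("pics/side3f.png",p[:,:,::-1]); cv2.imwrite(f"pics/{n}3.png",cv2.resize(p[230:330,260:380,::-1],(720,600)))
E
```

```text
t: 4.3
eef_pos: [0.4686, -0.1901, 0.0353]
eef_rot: [-0.345, 2.04, -2.04]
contact_force: [-0.6, 0.5, -1.0]
grip_width: 0.258
pos [ 0.4686 -0.1901  0.0353] yaw(-x) 19.19 shift [-0.0121  0.0273 -0.0001] twist -0.0002 t 4.3 F [-0.61  0.55 -1.01] w 0.258
```

View pics/side3.png

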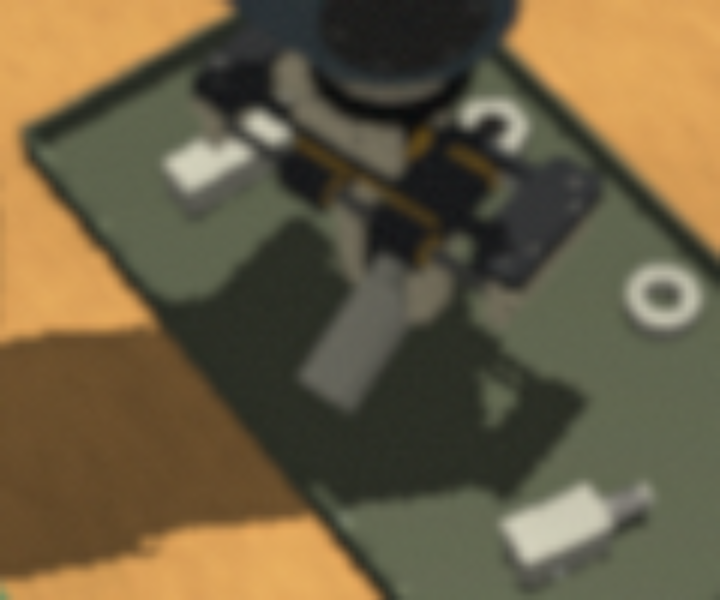

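```bash
cat >> h.py <<'E'
def tilt(n,dfile,imf,u0,u1,v0,v1,zmin,lo=70,hi=150):
    P=cloud(n,np.load(dfile)); im=cv2.imread(imf).astype(int)
    m=np.zeros(P.shape[:2],bool); m[v0:v1,u0:u1]=1
    m&=(P[...,2]>zmin)&(im.min(2)>lo)&(im.max(2)-im.min(2)<25)
    Q=P[m]; print("n",len(Q), "z",np.percentile(Q[:,2],[2,50,98]).round(4))
    c=np.median(Q,0); 
    for _ in range(6):
        A=np.c_[Q[:,:2]-c[:2],np.ones(len(Q))]
        k=np.linalg.lstsq(A,Q[:,2]-c[2],rcond=None)[0]; r=A@k-(Q[:,2]-c[2]); s=abs(r)<max(2.5*np.median(abs(r))*1.48,.002); Q=Q[s]
    print("kept",len(Q),"c",c.round(4),"slope",np.degrees(np.arctan(np.hypot(k[0],k[1]))).round(2),"dir",np.degrees(np.arctan2(k[1],k[0])).round(1),"rms",np.sqrt((r**2).mean()).round(4))
    return Q
E
python3 - <<'E'
from h import *
for lo in (75,85,90):
    Q=tilt("side","side3.npy","pics/side3f.png",308,330,270,300,.012,lo)
e=np.array([np.cos(np.radians(19.2)),np.sin(np.radians(19.2)),0])
im=cv2.imread("pics/side3f.png"); P=cloud("side",np.load("side3.npy"))
for v in range(272,300,2):
    print(v,[(int(im[v,u].mean()),round(float((P[v,u]-[.4686,-.1901,0])@e*1000)),round(float(P[v,u,2]*1000))) for u in range(308,332,3)])
E
```

```text
n 243 z [0.0213 0.0395 0.0685]
kept 230 c [ 0.4433 -0.2051  0.0395] slope 64.09 dir -75.1 rms 0.0216
n 161 z [0.0261 0.0394 0.0686]
kept 154 c [ 0.4379 -0.2051  0.0394] slope 64.84 dir -74.4 rms 0.0168
n 47 z [0.0263 0.0337 0.0509]
kept 46 c [ 0.4254 -0.2051  0.0337] slope 25.21 dir 5.2 rms 0.0025
272 [(42, 3, 1), (42, 7, 4), (48, 15, 0), (96, -10, 56), (73, -10, 66), (58, 0, 56), (34, -35, 128), (40, -36, 138)]
274 [(43, -3, 3), (43, 0, 7), (50, 7, 4), (86, -11, 47), (80, -9, 54), (91, -2, 51), (72, 7, 43), (51, -36, 128)]
276 [(42, -7, -1), (42, -4, 4), (40, 1, 5), (61, 8, 2), (94, -9, 42), (92, -6, 48), (77, 6, 34), (98, -11, 74)]
278 [(43, -15, 3), (41, -8, 1), (41, -3, 2), (46, 2, 1), (95, -17, 48), (97, -10, 45), (84, -7, 49), (104, -10, 63)]
280 [(41, -21, 4), (41, -16, 4), (43, -9, 2), (67, -2, -1), (97, -20, 44), (97, -18, 48), (89, -11, 46), (103, -10, 53)]
282 [(42, -26, 3), (42, -20, 1), (42, -16, 4), (91, -30, 42), (97, -25, 42), (95, -21, 45), (90, -16, 44), (99, -10, 43)]
284 [(41, -31, 3), (42, -26, 3), (60, -22, 5), (97, -35, 40), (96, -31, 42), (93, -27, 46), (84, -
[... 156 characters left out ...]
5), (53, -38, 5), (97, -45, 29), (97, -43, 37), (96, -37, 35), (87, -28, 27), (49, -8, -2), (42, -4, 2)]
290 [(40, -48, 3), (78, -43, 3), (98, -50, 29), (97, -47, 33), (94, -42, 32), (75, -32, 24), (40, -16, 2), (41, -9, 0)]
292 [(45, -54, 4), (97, -61, 30), (97, -57, 32), (98, -51, 30), (88, -45, 28), (51, -28, 5), (42, -22, 3), (43, -15, 2)]
294 [(42, -59, 5), (70, -56, 8), (97, -59, 26), (94, -57, 31), (77, -43, 15), (42, -32, 2), (41, -29, 6), (43, -20, 0)]
296 [(43, -64, 3), (40, -59, 5), (70, -54, 4), (88, -57, 20), (60, -44, 5), (42, -39, 7), (42, -31, 1), (43, -26, 1)]
298 [(42, -69, 2), (43, -65, 5), (41, -61, 7), (61, -53, 3), (44, -48, 2), (42, -43, 3), (42, -36, 0), (42, -32, 2)]
```

Run:
```python
from h import *
e=np.array([np.cos(np.radians(19.2)),np.sin(np.radians(19.2)),0]);l=np.array([-e[1],e[0],0])
im=cv2.imread("pics/side3f.png"); P=cloud("side",np.load("side3.npy"))
for thr in (91,93,95):
    m=np.zeros(P.shape[:2],bool); m[277:296,308:327]=1; m&=(im.mean(2)>thr)
    Q=P[m]-[.4686,-.1901,0]; s=Q@e; t=Q@l
    m2=(s>-60)&(s<-0.008); 
    A=np.c_[s,t,np.ones_like(s)]
    k,res,_,_=np.linalg.lstsq(A,Q[:,2],rcond=None); r=A@k-Q[:,2]; g=abs(r)<.006
    k=np.linalg.lstsq(A[g],Q[g,2],rcond=None)[0]; k1=np.polyfit(s[g],Q[g,2],1)
    k3=np.polyfit(Q[g,2],s[g],1)
    print(g.sum(),np.degrees(np.arctan(k)),np.degrees(np.arctan(k1[0])),np.degrees(np.arctan(1/k3[0])),"z at s=0",k1[1],"s",s.min(),s.max(),t.min(),t.max(), (A[g]@k-Q[g,2]).std())
```

```text
32 [ 12.20948443 -42.29869496   2.43701031] 21.388925479359408 25.225820744061483 z at s=0 0.05159964598233604 s -0.5841093745816672 -0.00816530793253043 -0.4608380738451627 0.00909841292943922 0.002109140501975702
35 [ 15.2713985  -37.26879747   2.599787  ] 22.321245867252195 25.747277832774596 z at s=0 0.052515189754888586 s -0.5841093745816672 -0.00816530793253043 -0.4608380738451627 0.00909841292943922 0.0023064350550782357
30 [ 18.50571772 -40.39799921   2.76150921] 22.336114821593878 26.02199047767789 z at s=0 0.052681679028269875 s -0.5841093745816672 -0.010275298499857356 -0.4608380738451627 0.007659115648949539 0.0021228072794237905
```

```bash
python3 -m handwheel '[[0,0,0,0,255],[0,0,0,0,255],[0,0,0,0,255],[0,-0.02,0,0,255],[0,-0.06,0,0,255],[0,-0.11,0,0,255],[0,-0.16,0,0,255],[0,-0.17,0,0,255]]' 60
python3 - <<'E'
from h import *
from cell import *
for n in("side","top"):
    p,d=read_camera(n); np.save(n+"4.npy",d); cv2.imwrite(f"pics/{n}4f.png",p[:,:,::-1])
delta([.5,.29,.2],-.5)
cv2.imwrite("pics/side4.png",cv2.resize(cv2.imread("pics/side4f.png")[170:310,240:410],(728,600)))
E
```

```text
t: 5.35
eef_pos: [0.4697, -0.1904, 0.2074]
eef_rot: [-0.341, 2.035, -2.041]
contact_force: [0.2, -0.2, -5.4]
grip_width: 0.256
pos [ 0.4687 -0.1899  0.2048] yaw(-x) 19.2 shift [-0.1874  0.0047 -0.4429] twist 0.3438 t 5.45 F [ 0.04  0.91 -4.54] w 0.254
```

View pics/side4.png

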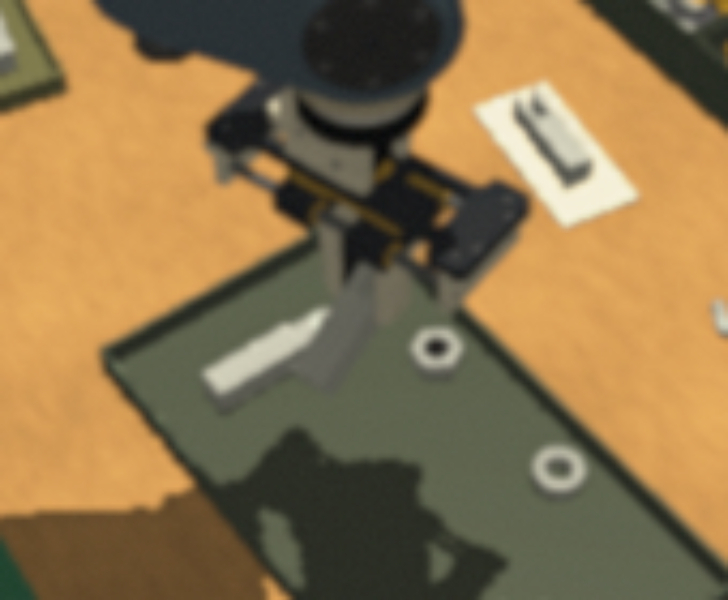

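```bash
cat >> h.py <<'E'
def tilt2(n,tag,u0,u1,v0,v1,yaw,zlo,zhi,smax=-.009,pr=True):
    o=sensors.get_obs(); p=np.array(o["eef_pos"])
    e=np.array([np.cos(np.radians(yaw)),np.sin(np.radians(yaw)),0]);l=np.array([-e[1],e[0],0])
    P=cloud(n,np.load(f"{n}{tag}.npy")); im=cv2.imread(f"pics/{n}{tag}f.png").astype(int)
    D=P-p; s=D@e; t=D@l; z=D[...,2]
    m=np.zeros(s.shape,bool); m[v0:v1,u0:u1]=1
    m&=(z>zlo)&(z<zhi)&(s>-.075)&(s<smax)&(abs(t)<.02)
    if pr:
        for v in range(v0,v1,2): print(v,[(int(im[v,u].mean()),round(float(s[v,u]*1000)),round(float(t[v,u]*1000)),round(float(z[v,u]*1000))) for u in range(u0,u1,2) if m[v,u]])
    return s[m],t[m],z[m],im.mean(2)[m]
E
python3 - <<'E'
from h import *
s,t,z,b=tilt2("side","4",306,332,228,264,19.2,-.05,.03)
E
```

```text
228 []
230 []
232 []
234 []
236 []
238 [(94, -10, 7, 14)]
240 [(94, -16, 9, 11), (97, -16, 3, 15), (96, -12, -1, 15)]
242 [(98, -23, 3, 14), (96, -20, -1, 14), (95, -17, -5, 14), (95, -15, -10, 15), (93, -12, -14, 15), (100, -9, -18, 16)]
244 [(112, -28, 7, 7), (94, -27, 0, 12), (96, -24, -3, 11), (95, -23, -9, 14), (94, -18, -12, 12), (88, -12, -14, 7)]
246 [(153, -36, 7, 7), (95, -30, 5, 3), (94, -30, -2, 8), (95, -27, -6, 8), (94, -25, -11, 9), (90, -21, -14, 8), (87, -12, -14, -1)]
248 [(104, -37, 7, 0), (95, -37, 0, 5), (95, -35, -5, 6), (95, -31, -9, 6), (93, -29, -14, 7), (87, -21, -14, 0), (88, -14, -16, -6)]
250 [(113, -47, 5, 2), (96, -43, 2, 1), (95, -40, -3, 2), (95, -37, -7, 2), (96, -35, -12, 3), (88, -31, -15, 2), (87, -23, -15, -6)]
252 [(97, -53, 7, -1), (96, -49, 4, -3), (96, -47, -2, 0), (94, -44, -6, 0), (97, -41, -10, 1), (90, -40, -15, 3), (86, -30, -14, -8)]
254 [(97, -54, 6, -7), (96, -54, 0, -3), (96, -51, -5, -2), (97, -48, -9, -2), (94, -46, -14, 0), (88, -37, -13, -9), (86, -29, -14, -17)]
256 [(96, -57, 4, -11), (97, -57, -2, -7), (96, -54, -7, -5), (94, -50, -10, -7), (89, -47, -14, -8), (88, -39, -15, -15)]
258 [(90, -61, -6, -7), (97, -59, -10, -7), (92, -55, -14, -7), (87, -46, -14, -17)]
260 [(91, -56, -8, -19), (88, -56, -14, -15)]
262 []
```

Run:
```python
from h import *
s,t,z,b=tilt2("side","4",306,332,228,264,19.2,-.05,.03,pr=False)
for tl in (-.011,-.009):
    g=(b>=92)&(b<=99)&(t>tl)&(t<.007)&(s>-.058)&(s<-.012)
    S,T,Z=s[g],t[g],z[g]
    for _ in range(4):
        k=np.polyfit(S,Z,1); r=np.polyval(k,S)-Z; q=abs(r)<.005; S,T,Z=S[q],T[q],Z[q]
    ki=np.polyfit(Z,S,1); cc=np.linalg.svd(np.c_[S-S.mean(),Z-Z.mean()])[2][0]
    print(len(S),np.degrees(np.arctan([k[0],1/ki[0],cc[1]/cc[0]])),"z0",k[1],r.std(), "at mid",S.mean(),Z.mean())
```

```text
113 [26.22848663 28.38610697 26.66306524] z0 0.02148800477540201 0.002055757238538491 at mid -0.036041821534328965 0.003730966288300429
101 [26.20478442 28.215688   26.60825826] z0 0.0214556849419393 0.001981721351640746 at mid -0.03601707514062676 0.0037293509226915523
```

```bash
python3 -m handwheel '[[-0.01,0.0,-0.024,0.02,255],[-0.03,0.0,-0.07,0.06,255],[-0.052,0.0,-0.122,0.1,255],[-0.074,0.0,-0.174,0.14,255],[-0.096,0.0,-0.226,0.18,255],[-0.118,0.0,-0.278,0.22,255],[-0.14,0.0,-0.33,0.26,255],[-0.16,0.0,-0.378,0.3,255],[-0.178,0.0,-0.42,0.33,255],[-0.187,0.005,-0.443,0.344,255]]'; python3 -c "
from h import *
delta([.5575,.2997,.135],-.5)"
```

```text
t: 6.7
eef_pos: [0.4986, 0.2917, 0.1971]
eef_rot: [-0.005, -2.214, 2.217]
contact_force: [0.4, -0.0, -3.6]
grip_width: 0.252
pos [0.4986 0.2917 0.1971] yaw(-x) -0.46 shift [-0.059   0.0619 -0.0086] twist 0.0007 t 6.7 F [ 0.36 -0.01 -3.58] w 0.252
```

```bash
python3 -m handwheel '[[-0.003,0.012,-0.003,0,255],[-0.01,0.03,-0.008,0,255],[-0.02,0.045,-0.008,0,255],[-0.032,0.055,-0.008,0,255],[-0.042,0.06,-0.008,0,255],[-0.05,0.062,-0.008,0,255],[-0.05,0.062,-0.008,0,255],[-0.05,0.062,-0.008,0,255]]'
python3 - <<'E'
from h import *
from cell import *
for n in("side","top"):
    p,d=read_camera(n); np.save(n+"5.npy",d); cv2.imwrite(f"pics/{n}5f.png",p[:,:,::-1])
delta([.5575,.2997,.135],-.5)
a=cv2.resize(cv2.imread("pics/side5f.png")[90:210,200:360],(800,600)); cv2.imwrite("pics/side5.png",a)
cv2.imwrite("pics/top5.png",cv2.resize(cv2.imread("pics/top5f.png")[110:260,150:350],(800,600)))
E
```

```text
t: 7.7
eef_pos: [0.5496, 0.2975, 0.1383]
eef_rot: [-0.01, -2.217, 2.217]
contact_force: [0.1, 0.0, -3.6]
grip_width: 0.254
pos [0.5495 0.2976 0.1383] yaw(-x) -0.5 shift [-0.008   0.0033 -0.0022] twist 0.0 t 7.8 F [-0.5  -0.67 -4.5 ] w 0.251
```

View pics/side5.png

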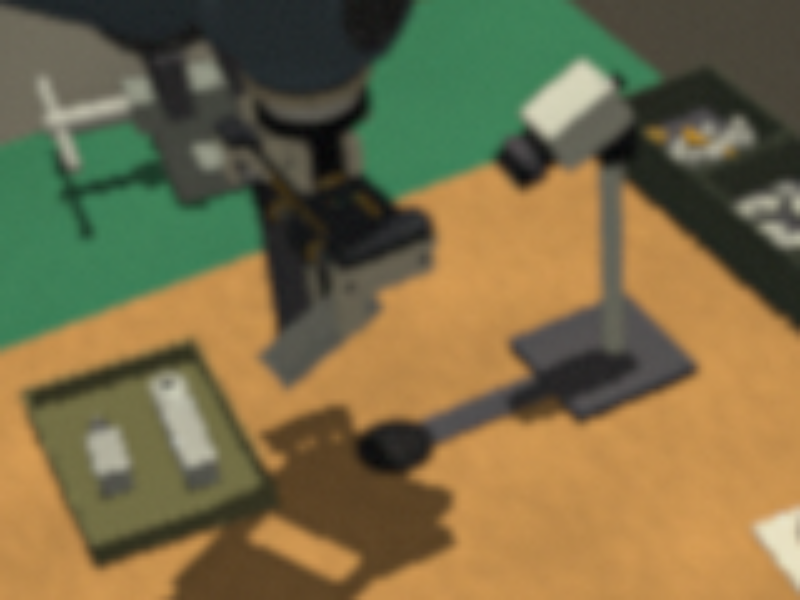

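View pics/top5.png

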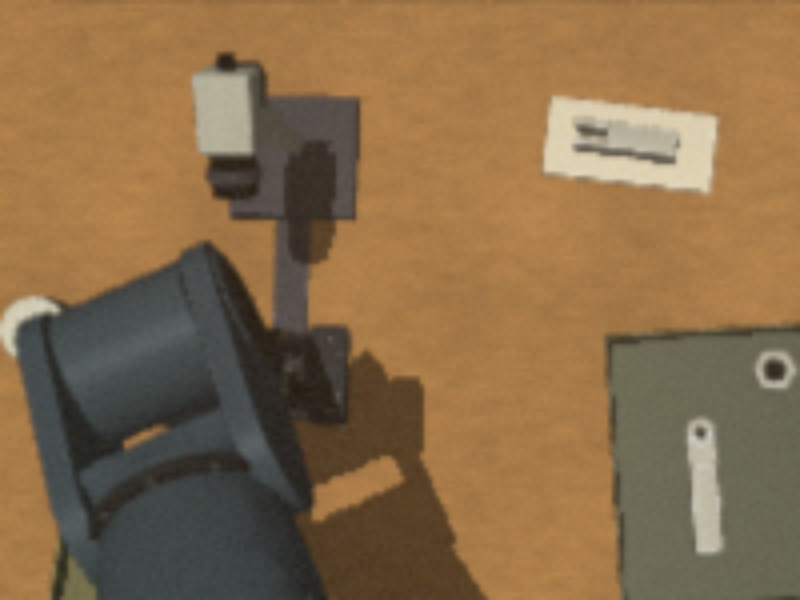

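Run:
```python
from h import *
i=camera_info("side"); K=np.array(i["camera_matrix"]); T=np.array(i["cam_to_world"])
def ray(u,v,y):
    r=T[:3,:3]@np.array([(u-K[0,2])/K[0,0],-(v-K[1,2])/K[1,1],-1]); return (T[:3,3]+r*(y-T[1,3])/r[1]).round(4)
f=lambda x,y:(200+x/5-.4,90+y/5-.4)
for y in (.2855,.283):
    for p in ((287,385),(380,308),(378,290)): print(y,p,ray(*f(*p),y))
s,t,z,b=tilt2("side","5",248,282,140,172,-.5,-.06,.05,smax=.05)
```

```text
0.2855 (287, 385) [0.4987 0.2855 0.1111]
0.2855 (380, 308) [0.5762 0.2855 0.1443]
0.2855 (378, 290) [0.5763 0.2855 0.1602]
0.283 (287, 385) [0.4978 0.283  0.1133]
0.283 (380, 308) [0.5751 0.283  0.1465]
0.283 (378, 290) [0.5751 0.283  0.1623]
140 []
142 []
144 [(67, -11, 10, 40), (36, -3, 12, 35)]
146 [(39, -5, 10, 29), (67, -8, -16, 47)]
148 [(50, -6, 9, 21), (75, 3, 12, 15)]
150 [(78, -9, 5, 16), (82, -4, -1, 18), (84, 20, -15, 16)]
152 [(79, -16, 8, 8), (83, -12, -1, 13), (83, -8, -7, 15), (87, 17, -19, 11), (123, 26, -16, 6)]
154 [(81, -27, 2, 8), (86, -22, -4, 11), (83, -16, -6, 9), (84, -10, -12, 10)]
156 [(84, -35, 3, 2), (84, -29, -1, 3), (82, -23, -5, 3), (85, -20, -13, 7), (80, -11, -11, 2)]
158 [(84, -42, 5, -5), (85, -39, -5, 1), (84, -34, -10, 2), (80, -29, -15, 3), (79, -21, -13, -2), (79, -12, -11, -7), (101, -6, -14, -8)]
160 [(110, -58, 6, -6), (85, -54, -2, -3), (84, -47, -5, -4), (85, -41, -6, -6), (83, -36, -12, -5), (79, -29, -12, -8), (83, -22, -14, -10), (111, -14, -12, -15)]
162 [(88, -56, -5, -9), (82, -52, -13, -5), (82, -45, -15, -7), (79, -39, -17, -8), (86, -31, -16, -13), (121, -24, -18, -15)]
164 [(112, -62, -17, -7), (81, -53, -13, -14), (77, -46, -15, -16), (86, -36, -8, -25)]
166 [(102, -53, -10, -25), (96, -48, -15, -24)]
168 []
170 []
```

```bash
python3 -c "
import cv2
cv2.imwrite('pics/side5z.png',cv2.resize(cv2.imread('pics/side5f.png')[130:175,245:300],(730,600),interpolation=cv2.INTER_NEAREST))"
```

```text
(no output)
```

View pics/side5z.png

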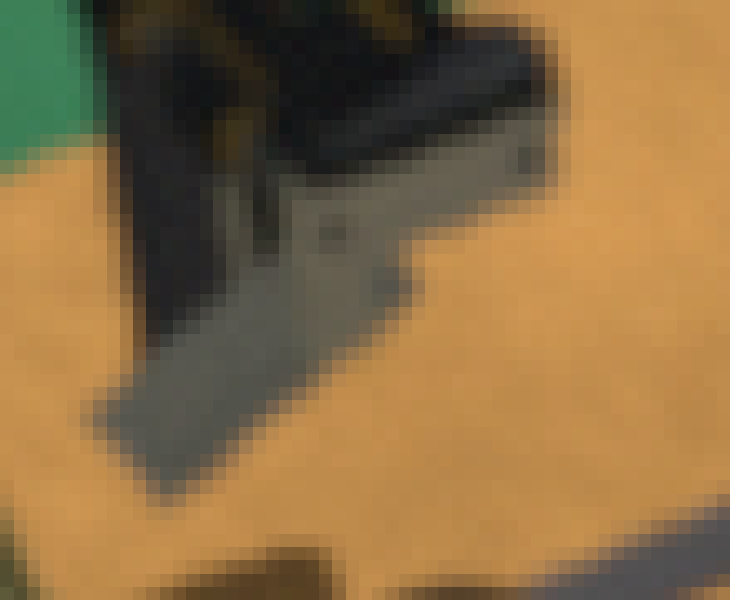

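```bash
python3 -m handwheel '[[-0.003,0.001,-0.001,0,255],[-0.006,0.002,-0.002,0,255],[-0.008,0.003,-0.002,0,255],[-0.008,0.003,-0.002,0,255],[-0.008,0.003,-0.002,0,255],[-0.008,0.003,-0.002,0,255],[-0.008,0.003,-0.002,0,255],[-0.008,0.003,-0.002,0,255]]' 60
python3 - <<'E'
from h import *
from cell import *
p,d=read_camera("side"); np.save("side6.npy",d); cv2.imwrite("pics/side6f.png",p[:,:,::-1])
delta([.5575,.2997,.135],-.5)
cv2.imwrite('pics/side6z.png',cv2.resize(cv2.imread('pics/side6f.png')[120:180,240:320],(800,600),interpolation=cv2.INTER_CUBIC))
s,t,z,b=tilt2("side","6",248,285,140,172,-.5,-.03,.05,smax=-.008,pr=False)
g=(abs(t+.003)<.008)&(b>80)&(b<88)&(s>-.058)&(s<-.012); S,Z=s[g],z[g]
for _ in range(4):
    k=np.polyfit(S,Z,1); r=np.polyval(k,S)-Z; q=abs(r)<.005; S,Z=S[q],Z[q]
cc=np.linalg.svd(np.c_[S-S.mean(),Z-Z.mean()])[2][0]; print(len(S),np.degrees(np.arctan([k[0],cc[1]/cc[0]])),k[1])
print(sensors.get_obs()["joint_velocities"].round(4) if hasattr(sensors.get_obs()["joint_velocities"],"round") else sensors.get_obs()["joint_velocities"])
E
```

```text
t: 8.8
eef_pos: [0.5577, 0.2994, 0.135]
eef_rot: [-0.01, -2.217, 2.217]
contact_force: [-0.0, 0.1, -3.8]
grip_width: 0.254
pos [0.5577 0.2994 0.135 ] yaw(-x) -0.51 shift [ 0.0002 -0.     -0.0003] twist -0.0001 t 8.85 F [-0.11  0.64 -3.83] w 0.254
39 [23.41706821 23.80820976] 0.016487949153486652
[-0.0005  0.001  -0.0014  0.0013  0.0011 -0.0016]
```

View pics/side6z.png

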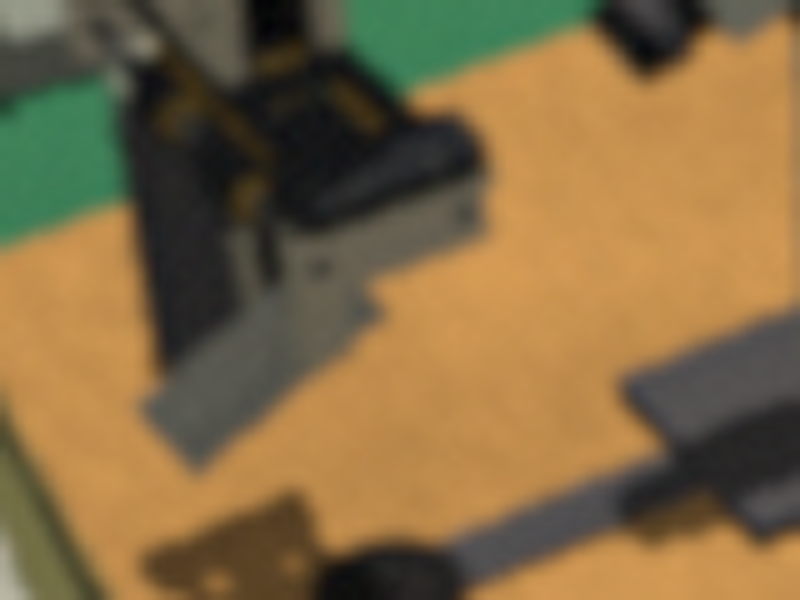

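```bash
python3 -c "
from cell import *
print(sign_off(), sensors.get_obs()['t'])"
```

```text
the job is handed in; nothing more can be done
the job is handed in; nothing more can be done
```

The fork was the sample on the pad. I lifted the fork fitting out of the tray and handed the job in at about 9 s, with the fork held up to the inspection camera.

The moves can't tilt the tool, so I gripped the fork loosely (6 N) near its prongs and raised it. Its rear end stayed on the tray floor, which swung it to the lens slope. I then gripped at 60 N and carried it to the focus point.

**Last checks:**
- **Angle:** the fork slopes about 24° by the last depth fit. Earlier fits gave 22–28°, best about 26.5°. The lens is at 25° and the limit is ±11°. The tool is turned −0.5°, which matches the direction I measured for the stand.
- **Tip position:** I estimate the tip at about (0.580, 0.299, 0.154) m, essentially at the focus point. This comes from the fork's outline in the side picture, moved on by the last shift. The limit is 18 mm.
- **Steadiness and grip:** the joints were nearly still. The opening matches the 24 mm body, and the tool carries about 3.8 N, which fits the fork's weight.

**Disagreements:**
- The two cameras differ by about 5 mm sideways on the rubber spot; I used the middle.
- The last depth fit puts the tip about 6 mm lower than the outline does. Both are well inside the 18 mm limit.

In the pictures I took along the way I saw no other item moved, and nothing touched the camera or its stand. I did not check the whole scene once more at the end.

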